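# Free the spare scraper from its foam case and lean it on the rack

## Robot

A 6-joint arm with a two-finger parallel gripper is mounted at the origin on a cart in front of the work surface, level with it; the furniture and walls round the work are solid. World frame = base frame: x ahead of the robot, y to its left, z up, the work surface at z = 0. Lengths are in m, angles in rad, forces in N, time in s.
With the tool pointing down it reaches from about 0.3 to 0.875 m from the base axis. Payload 6.4 kg.
Tool frame: the origin (TCP) lies between the finger pads; the fingertips stand 25 mm ahead of it and the grasp point (between the pads) lies 6 mm ahead of it; z points along the fingers, y is the line along which they close (so a half turn about z gives the same grasp; the last joint's range is limited). The gripper opens to 85 mm and grips with 20 to 120 N. Pads are 22 mm wide; open, the fingers measure 114 mm over their backs; the gripper's body (76 mm by 85 mm) begins 54 mm behind the grasp point. The pads swing forward as they close: fully open they stand 13 mm farther back than shut.
Start: joints at [0.969, 0.181, 1.607, -0, 1.354, -0.206], TCP at [0.222, 0.531, 0.219] pointing down, gripper open.
Joint ranges: [-2.99, 2.99], [-0.89, 2.07], [0.3, 2.58], [-1.14, 4.28], [0, 2.63], [-3.12, 3.12]. Speed limits (rad/s): [2.57, 2.57, 3.01, 3.14, 3.14, 3.14].

## Interface

Orientations are given as a unit quaternion [w, x, y, z].
In Python, from bench import ctrl gives the robot as it stands.
- The arm moves only by the tool servo_tool, never from a script. Its argument "series" is text: rows parted by semicolons, each of 7 numbers parted by spaces: the gripper command: -1 is fully open, 1 is shut, values between are in proportion, then the shift along the tool's x, y, z in m, then the turn, a rotation vector about the tool's x, y, z in degrees. A call has 1 to 12 rows; each row is the pose to reach, as a shift and turn from the pose commanded when the call began, along the tool's axes at that moment; what a row does not reach only later rows make up. A row lasts 1/12 s, in which the tool goes at most 41.7 mm and 7.16 degrees, less where a joint would pass 70% of its speed; a pose out of reach is approached as far as the arm can. A call with a gripper value outside its range is refused whole. The fingers move at their own pace and stop on an object; the grip force is fixed at half the most. Time passes only in rows, so rows that repeat a pose let the fingers close. It gives the time, the measured TCP pose, the force, the opening and the grip force at its end, in the units of the state.
- ctrl.get_obs(): the state, without advancing time (a new reading comes with each control period).
- ctrl.camera(name): name is "scene" or "top" or "wrist"; returns a dict with "img" (384x512x3 uint8, red, green, blue), "z_map" (384x512 float32, m along the optical axis (not along the pixel's ray), 0 where there is no reading), "fovy" (degrees; the focal length in pixels is half the picture's height over the tangent of half this angle, whatever the lens; pixels are square), "cx", "cy" (the principal point, pixels), "extrinsics" (4x4, takes a point from camera to world coordinates); the wrist camera has in their place "T_tool_cam" (4x4, takes a point from camera to tool coordinates, whose origin is the TCP and whose axes are the flange's). Camera axes: x right, y down, z forward; pixel columns grow to the right and rows downward; lengths in m; the calibration is good to about 2 mm. A picture is of the moment at which its call begins: read the wrist's pose just before it.
- ctrl.hand_in(): hands the job in; it is judged then, once.
The state is a dict: "time_s": time; "q": joint angles; "dq": joint speeds; "joint_efforts": joint torques, N m; "eef_pos": TCP position; "eef_rot": TCP orientation; "wrist_force": force on the tool from outside, world axes, zero at the start; "torque": the same for the moment, N m; "opening": opening from 0.0 (shut) to 1.0 (fully open); "grasp_force": force on a finger pad.
Only numpy, scipy, OpenCV 4.12 (cv2) and the standard library are available. Lean on these libraries where they do the work, as an engineer would, in place of code of your own. Each camera call takes 0.05 s, during which the arm holds its last target. There are 200 camera calls.

## Task

Work the beige scraper out of the tight cutout of the foam-lined case with small wiggles, without lifting the case out of its tray. Then stand it on its end in the free half of the wooden sloping rack, the same way as the scraper already there: foot on the ledge, leaning back flat against the backstop, with a gap between the two. Set it down rather than dropping it, leave the other scraper where it stands, do not disturb the things lying about, and let go.

Things in the scene. Friction and masses are not known exactly. Their poses are not given: they have to be found in the camera images.
- case: Open black case base with grey foam, no lid, 150 (x) x 170 (y) x 75 mm high, 1.2 kg. It sits in a fixed low steel tray (rim 13 mm high): it cannot slide or turn, but can be lifted. Origin: centre of its underside, 4 mm above the table when seated; x points away from the side with handle and latches. Two narrow upright cutouts run along y: at x = +30 mm (full), at x = -30 mm (empty).
- case_slot (a point): Middle of the full cutout's mouth, at the foam's top: case frame (30, 0, 72) mm. The cutout is 63 mm long (case y), 9 mm wide (case x), 60 mm deep. Its -x face is sprung and pinches the scraper with 11 N: a straight pull takes 10 to 16 N until it is 60 mm up, while 12 N lifts the case. Swinging it 2 to 3 mm to and fro along case y, rising 1 to 2 mm per swing, cuts the pull by half.
- scraper_new: The scraper to move, standing on end in the full cutout: flat beige plate 115 x 56 x 9 mm, about 45 g, dark rubber lip along its -x long edge. Origin: middle of one broad face; y along its length (up at the start), x across its width (along case y at the start), z across its thickness (plate spans z = 0 to 9 mm). The width is 52 mm over the last 13 mm at either end (x = -24 to +28).
- scraper_new_mid (a point): Centre of the scraper to move (mid length, width and thickness); its ends lie 57.5 mm from it along the length. At the start the lower end rests on the cutout's floor, and the upper 55 mm stand free above the foam, so it can be gripped from above across its 56 mm width (or its 9 mm thickness).
- scraper_old: A second, identical scraper, loose, already standing in the rack in one half of it (about 60 mm to one side of its middle), on end and leaning on the backstop. Same frame as scraper_new. It must stay there.
- scraper_old_mid (a point): Centre of the scraper already in the rack.
- rack_bed: Sloping bed of the pale wooden rack, fixed. Origin: middle of the corner line where ledge and backstop meet, 32 mm above the table. z runs up the backstop's face, which leans back 20 degrees from vertical; x points out through the backstop, away from the open side; y along the rack. Ledge: plane z = 0, x = 0 to -38 mm, ending in a lip 5 mm high. Grippy: a scraper does not slide by itself.
- rack_top (a point): Middle of the top edge of the backstop's face: bed frame (0, 0, 62) mm. The face is the plane x = 0, 236 mm wide along y. A scraper fully in place stands 53 mm above this edge and has its centre at x = -4.5, z = 57.5 mm in the bed frame; the free half's centre lies about 60 mm from the rack's middle along y, on the side away from the other scraper.
- marker: Blue and white felt marker lying on the table, 140 mm long, bystander.
- cap: Loose gold screw cap, 47 mm across, 19 mm high, bystander.
- bottle: Amber bottle with purple cap, 68 mm across, 118 mm high, bystander.
- scissors: Scissors with red handles, 202 mm long, lying flat, bystander.
- cup: Steel cup, 65 mm across, 66 mm high, bystander.
Things that resemble listed ones, but are neither listed nor needed, are in the scene too. What is shaped like the scraper_new but blue is not meant. What is shaped like the scraper_old but red is not meant.

How it is judged:
On the way:
1. the scraper is right out of the cutout, above the case, and the case sits in its tray (z of scraper_new_mid in the frame of case above 0.13 m and distance of case from where it was at the start of the episode below 0.012 m), for 0.1 s.
At the end, for the whole second after the job is handed in: Both scrapers at rest on end on the ledge, centres under 16 mm from the backstop face, length within 0.2 rad and face within 0.25 rad of its slope, wholly on the rack, centres over 65 mm apart; old one within 15 mm of its start, case within 12 mm of its seat; scraper let go (x of scraper_new_mid in the frame of rack_bed between -0.016 and 0 m and z of scraper_new_mid in the frame of rack_bed between 0.05 and 0.066 m and y of scraper_new_mid in the frame of rack_bed between -0.095 and 0.095 m and angle between the y axis of each of scraper_new, scraper_old and the z axis of rack_bed, either way round below 0.2 rad and angle between the z axis of each of scraper_new, scraper_old and the x axis of rack_bed, either way round below 0.25 rad and linear speed of each of scraper_new, scraper_old below 0.02 m/s and x of scraper_old_mid in the frame of rack_bed between -0.016 and 0 m and z of scraper_old_mid in the frame of rack_bed between 0.05 and 0.066 m and y of scraper_old_mid in the frame of rack_bed between -0.095 and 0.095 m and distance of scraper_old_mid from where it was at the start of the episode below 0.015 m and distance between scraper_new_mid and scraper_old_mid between 0.065 and 0.17 m and distance of case from where it was at the start of the episode below 0.012 m and contact force between scraper_new and the fingers below 0.1 N); the robot touches nothing.
It fails at once if the case is lifted more than 12 mm, out of its tray (distance of case from where it was at the start of the episode above 0.012 m).
It fails at once if the scraper is dropped (falls freely, faster than 0.7 m/s, out of the fingers) (linear speed of scraper_new above 0.7 m/s and contact force between scraper_new and the fingers below 0.05 N).
It fails at once if a bystander is pushed more than 30 mm (distance of any of marker, cap, bottle, scissors, cup from where it was at the start of the episode above 0.03 m).
It also fails if it takes over 54 s, if anything falls off the work surface, if the arm or the gripper's body presses on something with over 40 N, if the wrist force passes 120 N, or if a joint passes its speed limit or range.

## Working session

There is one attempt and no reset: what is moved stays moved. The work goes in short steps, Python scripts to look and compute and a tool call to move; the robot and the scene stay as the last step left them, time stands still between calls to the robot, and variables do not carry over. Pictures are saved under pics/ and viewed, at most 10 in all, crops included, and the job is handed in when it is done.

Besides the shell and the picture viewer there is one more tool, called after "Emit:" by a JSON object that holds its "fn" and its "kwargs", one argument or row to a line. servo_tool: Moves the arm, as the interface text tells. Its arguments: {"type":"object","properties":{"series":{"type":"string"}},"required":["series"]}

```bash
mkdir -p pics && cat > h.py <<'E'
import numpy as np, cv2, pickle
from scipy.spatial.transform import Rotation as R
from bench import ctrl
def grab(n):
    o=ctrl.get_obs(); c=ctrl.camera(n)
    if 'extrinsics' in c: T=np.array(c['extrinsics'])
    else:
        B=np.eye(4); w=o['eef_rot']; B[:3,:3]=R.from_quat([w[1],w[2],w[3],w[0]]).as_matrix(); B[:3,3]=o['eef_pos']
        T=B@np.array(c['T_tool_cam'])
    c['T']=T; c['f']=192/np.tan(np.radians(c['fovy'])/2); return c
def cloud(c):
    v,u=np.mgrid[0:384,0:512]; z=c['z_map']
    p=np.stack([(u-c['cx'])/c['f']*z,(v-c['cy'])/c['f']*z,z],-1)
    return p@c['T'][:3,:3].T+c['T'][:3,3]
def save(c,n,s=1,box=None):
    i=c['img'][...,::-1]
    if box: i=i[box[1]:box[3],box[0]:box[2]]
    cv2.imwrite('pics/'+n,cv2.resize(i,None,fx=s,fy=s,interpolation=cv2.INTER_CUBIC))
E
python3 - <<'E'
from h import *
o=ctrl.get_obs();print({k:np.round(v,4) for k,v in o.items()})
cs={n:grab(n) for n in('scene','top','wrist')}
pickle.dump(cs,open('c0.pkl','wb'))
for n,c in cs.items(): print(n,c['fovy'],c['cx'],c['cy'],np.round(c['T'],3).tolist(),(c['z_map']>0).mean())
im=np.hstack([cs['scene']['img'],cs['top']['img']])[...,::-1]
cv2.imwrite('pics/a.png',cv2.resize(np.vstack([cs['scene']['img'],cs['top']['img']])[...,::-1],(400,600)))
save(cs['scene'],'scene.png',1.5);save(cs['top'],'top.png',1.5)
E
```

```text
{'time_s': np.float64(0.0), 'q': array([ 0.9687,  0.1816,  1.608 ,  0.    ,  1.3538, -0.2063]), 'dq': array([-0.0002, -0.001 , -0.0006, -0.0003, -0.0015,  0.0005]), 'joint_efforts': array([ 3.00000e-03, -4.44871e+01, -3.51348e+01,  1.00000e-04,
        9.00000e-03,  0.00000e+00]), 'eef_pos': array([0.2213, 0.5301, 0.2182]), 'eef_rot': array([-4.000e-04,  1.966e-01,  9.805e-01, -8.000e-04]), 'wrist_force': array([-0.1556, -0.3494, -0.2485]), 'torque': array([-0.0113, -0.0493, -0.0403]), 'grasp_force': np.float64(0.0), 'opening': np.float64(0.9993)}
scene 53.99180461520833 252.79718476439126 191.42141486983104 [[0.869, -0.304, 0.39, 0.213], [-0.495, -0.537, 0.683, -0.486], [0.002, -0.787, -0.617, 0.639], [0.0, 0.0, 0.0, 1.0]] 0.9668426513671875
top 43.91106251645661 251.5115302158264 185.0852039724319 [[-0.002, -0.994, 0.11, 0.461], [-1.0, 0.001, -0.007, 0.131], [0.007, -0.11, -0.994, 1.354], [0.0, 0.0, 0.0, 1.0]] 0.9960988362630209
wrist 63.1401854798024 257.1160553164407 188.27881789860896 [[0.386, 0.874, 0.297, 0.145], [0.923, -0.365, -0.125, 0.562], [-0.001, 0.322, -0.947, 0.372], [0.0, 0.0, 0.0, 1.0]] 0.9960988362630209
```

View pics/scene.png

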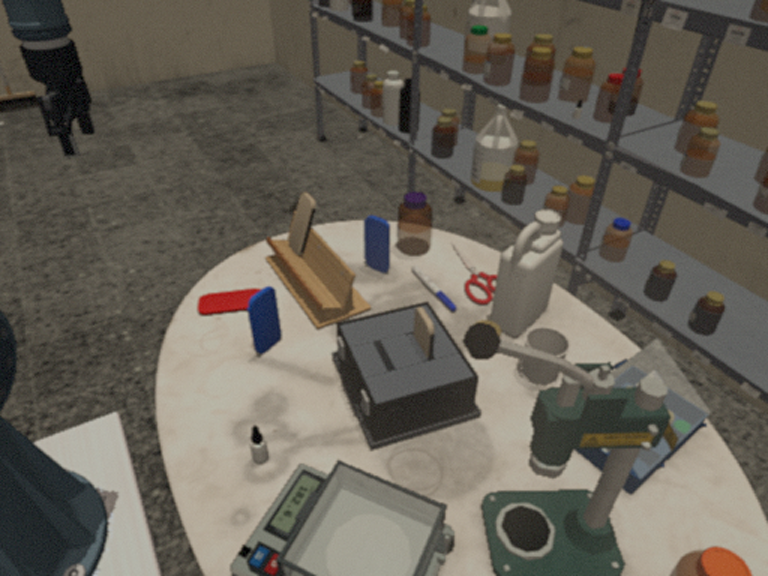

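View pics/top.png

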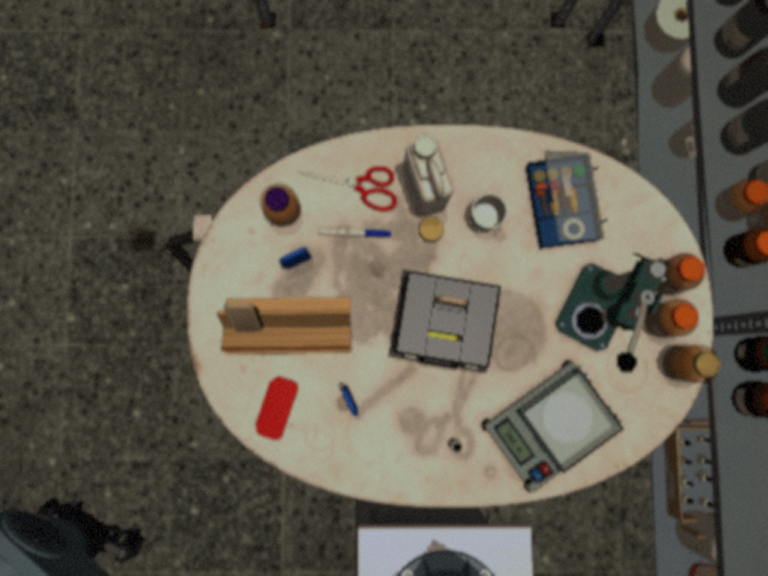

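The scene view shows a beige plate standing in the case at (424,333)/1.5, two blue plates at (376,243) and (264,320), a red one lying at (230,301), and a beige one in the rack at (302,222). The beige plate in the case fits scraper_new and the rack's beige one fits scraper_old; the blue and red ones are decoys. In the top view (up = +x, left = +y) the scraper is at (450,299)/1.5, the empty cutout at (443,336), and the free rack half is on the right, around (310,315).

```bash
python3 - <<'E'
from h import *
cs=pickle.load(open('c0.pkl','rb'))
P={n:cloud(cs[n]) for n in cs}
for n in('top','scene'):
    p=P[n]; print(n,'table z',np.median(p[...,2][np.abs(p[...,2])<.015]))
# case: points near top height 0.076, rack
for n,b in(('top',(255,175,340,250)),('scene',(215,190,320,300))):
    p=P[n][b[1]:b[3],b[0]:b[2]].reshape(-1,3)
    m=(abs(p[:,2]-.077)<.006); q=p[m]
    print(n,'foam z',np.median(q[:,2]),m.sum(),'rect',cv2.minAreaRect((q[:,:2]*1000).astype(np.float32)))
    m=(p[:,2]>.095)&(p[:,2]<.16); q=p[m]; print(' scraper pts',m.sum(),q.mean(0).round(4),'zmax',np.percentile(q[:,2],98),cv2.minAreaRect((q[:,:2]*1000).astype(np.float32)))
# rack cloud
for n,b in(('top',(140,185,245,245)),('scene',(170,120,255,220))):
    p=P[n][b[1]:b[3],b[0]:b[2]].reshape(-1,3)
    for lo,hi in((.004,.028),(.028,.036),(.036,.05),(.05,.07),(.07,.085),(.085,.1),(.1,.15)):
        q=p[(p[:,2]>lo)&(p[:,2]<hi)]
        if len(q)>5: print(n,lo,hi,len(q),'x',np.percentile(q[:,0],[2,50,98]).round(3),'y',np.percentile(q[:,1],[2,50,98]).round(3))
a=cv2.resize(cs['top']['img'][180:260,130:350],None,fx=3.6,fy=3.6,interpolation=2)
b=cv2.resize(cs['scene']['img'][120:300,165:330],None,fx=1.7,fy=1.7,interpolation=2)
b=np.pad(b,((0,0),(0,a.shape[1]-b.shape[1]),(0,0)))
cv2.imwrite('pics/crop.png',np.vstack([a,b])[...,::-1])
E
```

```text
top table z 0.000591353311277798
scene table z -0.0001271396327018337
top foam z 0.07664112474125884 3245 rect ((527.2431640625, -2.7252731323242188), (171.0011444091797, 152.52806091308594), 80.41551208496094)
 scraper pts 93 [ 0.5568 -0.0054  0.1248] zmax 0.13395721852067458 ((557.2943115234375, -7.347909927368164), (55.67069625854492, 9.30526351928711), 80.89215850830078)
scene foam z 0.0754462639755843 3820 rect ((527.9473266601562, -2.8219757080078125), (172.22628784179688, 150.62847900390625), 80.38436889648438)
 scraper pts 224 [ 0.5541 -0.0122  0.1165] zmax 0.13099466351489894 ((556.7944946289062, -8.886512756347656), (54.03310775756836, 9.69349479675293), 81.12165832519531)
top 0.004 0.028 1013 x [0.448 0.557 0.608] y [0.155 0.277 0.429]
top 0.028 0.036 302 x [0.494 0.51  0.519] y [0.177 0.282 0.406]
top 0.036 0.05 1048 x [0.475 0.494 0.521] y [0.176 0.283 0.403]
top 0.05 0.07 372 x [0.476 0.523 0.531] y [0.177 0.291 0.403]
top 0.07 0.085 209 x [0.52  0.533 0.541] y [0.18  0.288 0.403]
top 0.085 0.1 269 x [0.525 0.538 0.543] y [0.178 0.289 0.406]
top 0.1 0.15 212 x [0.531 0.541 0.553] y [0.332 0.358 0.385]
scene 0.004 0.028 836 x [0.466 0.485 0.64 ] y [0.173 0.227 0.394]
scene 0.028 0.036 301 x [0.406 0.512 0.639] y [0.173 0.261 0.397]
scene 0.036 0.05 866 x [0.396 0.495 0.637] y [0.173 0.266 0.401]
scene 0.05 0.07 602 x [0.371 0.524 0.64 ] y [0.162 0.261 0.385]
scene 0.07 0.085 668 x [0.374 0.523 0.638] y [0.057 0.176 0.378]
scene 0.085 0.1 356 x [0.372 0.536 0.64 ] y [0.162 0.265 0.379]
scene 0.1 0.15 367 x [0.376 0.538 0.642] y [0.164 0.333 0.385]
```

View pics/crop.png

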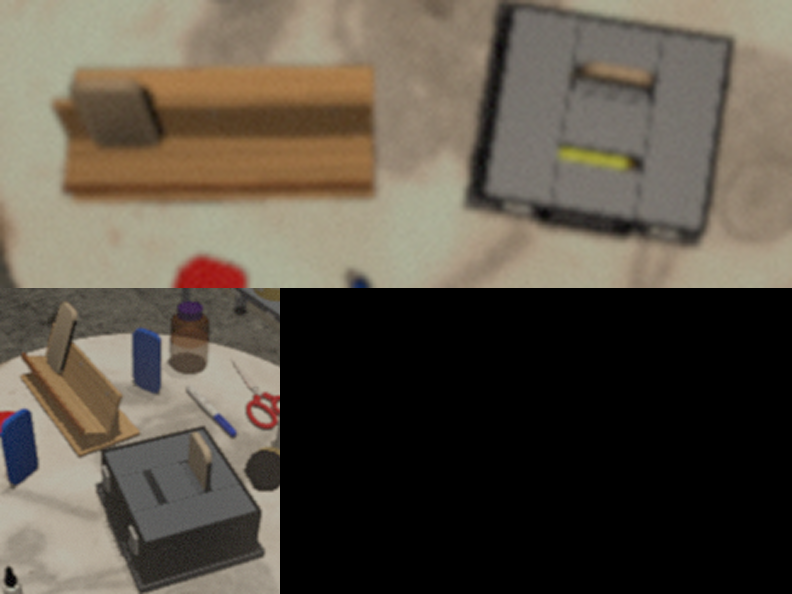

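```bash
python3 - <<'E'
from h import *
cs=pickle.load(open('c0.pkl','rb'))
for n,b in(('top',(140,185,245,245)),('scene',(170,120,255,220))):
    p=cloud(cs[n])[b[1]:b[3],b[0]:b[2]].reshape(-1,3)
    p=p[(p[:,1]>.17)&(p[:,1]<.415)&(p[:,0]>.44)&(p[:,0]<.57)]
    m=(p[:,2]>.045)&(p[:,2]<.082)&(p[:,1]<.32)&(p[:,1]>.185)&(p[:,0]>.512); q=p[m]
    for _ in range(4):
        A=np.c_[q[:,1]-.29,q[:,2]-.032,np.ones(len(q))]; s=np.linalg.lstsq(A,q[:,0],rcond=None)[0]; r=q[:,0]-A@s; q=q[abs(r)<2*r.std()+1e-4]
    print(n,len(q),'slope y',s[0],'lean deg',np.degrees(np.arctan(s[1])),'corner x',s[2],'rms',r.std())
    e=p[(p[:,2]>.055)&(p[:,2]<.095)&(p[:,0]>.515)]; print(' y extent',e[:,1].min(),np.percentile(e[:,1],[.5,99.5]),e[:,1].max(),'zmax',np.percentile(e[:,2],99))
    o=p[(p[:,2]>.1)]; print(' old',o.mean(0).round(4),'y',np.percentile(o[:,1],[1,99]),'x',np.percentile(o[:,0],[1,99]),'z',o[:,2].max())
    k=(p[:,2]>.02)&(p[:,2]<.1); print(' rack rect',cv2.minAreaRect((p[k][:,:2]*1000).astype(np.float32)))
    l=p[(abs(p[:,0]-.505)<.006)&(p[:,1]<.32)]; print(' ledge z',np.percentile(l[:,2],[10,50,90]))
E
```

```text
top 256 slope y -0.01276211272839929 lean deg 19.856667635363088 corner x 0.5158950059614288 rms 0.0009321189215817377
 y extent 0.17473315028684672 [0.17514017 0.40773641] 0.40927930642521193 zmax 0.09384033984037661
 old [0.5414 0.3584 0.1268] y [0.33206493 0.38493766] x [0.52924953 0.55274184] z 0.14685664355303718
 rack rect ((508.70892333984375, 291.0911560058594), (70.19198608398438, 236.171630859375), 0.7065556645393372)
 ledge z [0.03256189 0.03657406 0.04042233]
scene 377 slope y -0.011029837641541211 lean deg 20.386254803956113 corner x 0.5155520294698385 rms 0.0008746651737995992
 y extent 0.17228402695504563 [0.17317057 0.40608064] 0.41143350569178627 zmax 0.09363206950918418
 old [0.5396 0.3548 0.1223] y [0.33012657 0.38633749] x [0.53066217 0.55238758] z 0.1430998645656701
 rack rect ((508.019775390625, 291.42047119140625), (72.22948455810547, 239.5003204345703), 0.8082760572433472)
 ledge z [0.00723132 0.03470364 0.03736431]
```

Emit:
{"fn": "servo_tool", "kwargs": {
  "series": "-1 -0.1 -0.1 -0.02 0 0 -4; -1 -0.2 -0.2 -0.03 0 0 -8; -1 -0.35 -0.35 -0.04 0 0 -13.1; -1 -0.3 -0.3 -0.04 0 0 -13.1"
}}

```text
time_s: 0.48
eef_pos: [0.2845, 0.3756, 0.2354]
eef_rot: [-0.0, 0.081, 0.997, -0.0]
wrist_force: [1.7, 0.9, -0.2]
opening: 0.998
grasp_force: 0.0
```

Emit:
{"fn": "servo_tool", "kwargs": {
  "series": "-1 -0.331 -0.335 0 0 0 0; -1 -0.331 -0.335 0 0 0 0; -1 -0.331 -0.335 0 0 0 0; -1 -0.331 -0.335 0 0 0 0; -1 -0.331 -0.335 0 0 0 0; -1 -0.331 -0.335 0 0 0 0; -1 -0.331 -0.335 0 0 0 0; -1 -0.331 -0.335 0 0 0 0; -1 -0.331 -0.335 0 0 0 0; -1 -0.331 -0.335 0 0 0 0; -1 -0.331 -0.335 0 0 0 0; -1 -0.331 -0.335 0 0 0 0"
}}

```text
time_s: 1.48
eef_pos: [0.5576, -0.0131, 0.2355]
eef_rot: [0.0, 0.085, 0.996, -0.001]
wrist_force: [-0.1, 0.8, 0.5]
opening: 0.996
grasp_force: 0.0
```

Look with the wrist camera to refine the scraper's pose relative to the tool.

```bash
python3 - <<'E'
from h import *
c=grab('wrist');pickle.dump(c,open('w1.pkl','wb'))
o=ctrl.get_obs();print(np.round(o['eef_pos'],4),np.round(o['eef_rot'],4))
p=cloud(c).reshape(-1,3)
m=(p[:,2]>.09)&(p[:,2]<.135)&(abs(p[:,0]-.557)<.03)&(abs(p[:,1]+.008)<.05)
q=p[m];print(m.sum(),cv2.minAreaRect((q[:,:2]*1000).astype(np.float32)),np.percentile(q[:,2],[50,98]))
t=q[q[:,2]>.122];print('upper',len(t),cv2.minAreaRect((t[:,:2]*1000).astype(np.float32)))
f=p[(abs(p[:,2]-.076)<.006)&(abs(p[:,0]-.53)<.12)&(abs(p[:,1])<.12)];print('foam',np.median(f[:,2]),cv2.minAreaRect((f[:,:2]*1000).astype(np.float32)))
save(c,'w1.png',1.4)
E
```

```text
[ 0.5574 -0.0129  0.2353] [ 2.000e-04  8.580e-02  9.963e-01 -7.000e-04]
1149 ((558.5771484375, -7.5520172119140625), (54.21945571899414, 9.241866111755371), 79.87869262695312) [0.12286249 0.13111929]
upper 601 ((558.8778076171875, -5.822822570800781), (49.0872802734375, 9.16158676147461), 79.72689056396484)
foam 0.07537627396997937 ((528.7056884765625, -2.278594970703125), (170.14498901367188, 151.9300994873047), 80.44108581542969)
```

View pics/w1.png

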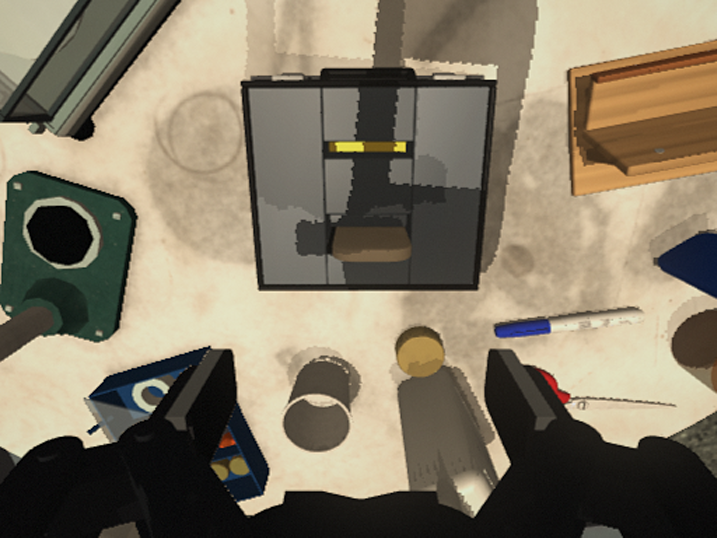

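Emit:
{"fn": "servo_tool", "kwargs": {
  "series": "-1 0 0.005 0.04 0 0 0; -1 0 0.005 0.075 0 0 0; -1 0 0.005 0.1 0 0 0; -1 0 0.005 0.115 0 0 0; -1 0 0.005 0.124 0 0 0; -1 0 0.005 0.124 0 0 0; -1 0 0.005 0.124 0 0 0"
}}

```text
time_s: 2.12
eef_pos: [0.5561, -0.0027, 0.1122]
eef_rot: [-0.0, 0.083, 0.997, 0.0]
wrist_force: [0.6, -0.8, -0.7]
opening: 1.003
grasp_force: 0.0
```

```bash
python3 - <<'E'
from h import *
o=ctrl.get_obs();print({k:np.round(v,4) for k,v in o.items()})
c=grab('wrist');save(c,'w2.png',1.4)
p=cloud(c).reshape(-1,3)
m=(p[:,2]>.09)&(p[:,2]<.135)&(abs(p[:,0]-.557)<.03)&(abs(p[:,1]+.008)<.025)
q=p[m];print(m.sum(),cv2.minAreaRect((q[:,:2]*1000).astype(np.float32)),np.percentile(q[:,2],[50,98]))
E
```

```text
{'time_s': np.float64(2.1167), 'q': array([-2.1840e-01,  2.5960e-01,  1.7446e+00,  1.0000e-04,  1.1376e+00,
       -1.6227e+00]), 'dq': array([-0.0024, -0.0235, -0.026 , -0.0009,  0.0019, -0.0017]), 'joint_efforts': array([ 2.00000e-02, -4.31233e+01, -3.00102e+01,  6.00000e-04,
        4.90000e-03,  4.70000e-03]), 'eef_pos': array([ 0.5561, -0.0027,  0.1122]), 'eef_rot': array([-1.000e-04,  8.320e-02,  9.965e-01,  1.000e-04]), 'wrist_force': array([ 0.6412, -0.8453, -0.7417]), 'torque': array([-0.0425,  0.0651,  0.0312]), 'grasp_force': np.float64(0.0), 'opening': np.float64(1.0032)}
4190 ((558.05224609375, -7.987457275390625), (51.533226013183594, 9.759601593017578), 80.87921142578125) [0.11976476 0.13091445]
```

View pics/w2.png

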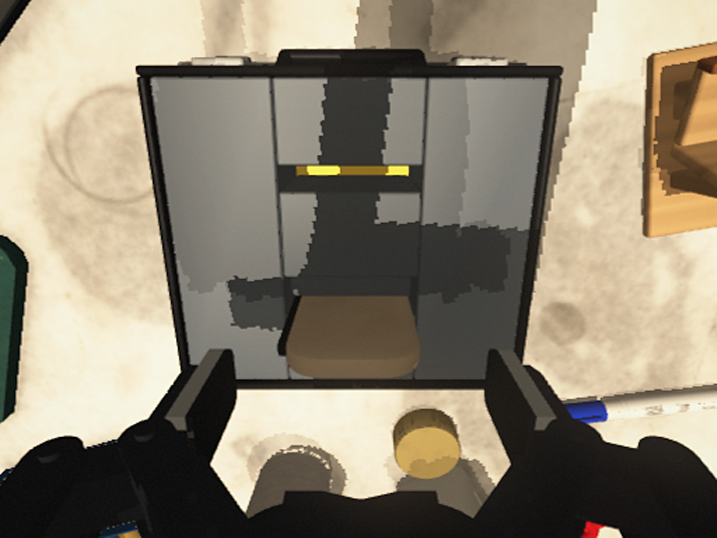

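```bash
python3 - <<'E'
from h import *
o=ctrl.get_obs();print(np.round(o['eef_pos'],4))
c=grab('wrist');p=cloud(c)
for (u,v) in((225,352),(232,365),(225,400),(495,352),(490,370),(510,420),(350,300),(350,350),(350,368)):
    print(u,v,p[int(v/1.4),int(u/1.4)].round(4),c['z_map'][int(v/1.4),int(u/1.4)])
p=p.reshape(-1,3)-o['eef_pos']; w=o['eef_rot']; t=p@R.from_quat([w[1],w[2],w[3],w[0]]).as_matrix()
for s in(-1,1):
    q=t[(t[:,1]*s>.03)&(t[:,1]*s<.075)&(t[:,2]<.05)&(abs(t[:,0])<.03)]
    print(s,len(q),np.percentile(q,[1,50,99],axis=0).round(4).tolist())
E
```

```text
[ 0.5568 -0.003   0.1131]
225 352 [ 0.5391 -0.0444  0.1428] 0.1408429
232 365 [ 0.5441 -0.0435  0.1426] 0.14267612
225 400 [ 0.5515 -0.0454  0.1507] 0.13743109
495 352 [0.5537 0.0415 0.1426] 0.14112681
490 370 [0.5606 0.0398 0.1421] 0.14391361
510 420 [0.563 0.039 0.164] 0.12405648
350 300 [ 0.5547 -0.0073  0.0801] 0.20318058
350 350 [ 0.5548 -0.0063  0.1262] 0.15959677
350 368 [ 0.5593 -0.007   0.1301] 0.15735766
-1 17549 [[-0.0264, -0.0736, -0.0973], [0.0104, -0.0529, -0.0712], [0.0284, -0.0305, 0.0392]]
1 17772 [[-0.0273, 0.0306, -0.0973], [0.0101, 0.0524, -0.0701], [0.0284, 0.0737, 0.0388]]
```

```bash
python3 - <<'E'
from h import *
c=grab('scene');p=cloud(c)
save(c,'s2.png',3.5,(190,130,370,290))
q=p.reshape(-1,3); o=ctrl.get_obs()['eef_pos']
for lo in np.arange(.08,.24,.01):
    m=(q[:,2]>lo)&(q[:,2]<lo+.01)&(abs(q[:,0]-.557)<.05)&(abs(q[:,1]+.003)<.09)
    s=q[m]
    if len(s): print(round(lo,3),m.sum(),np.percentile(s[:,0],[2,98]).round(3),np.percentile(s[:,1],[2,20,50,80,98]).round(3))
E
```

```text
0.08 51 [0.55  0.558] [-0.035 -0.03  -0.013  0.008  0.072]
0.09 48 [0.55  0.557] [-0.035 -0.031 -0.016  0.004  0.015]
0.1 51 [0.55  0.557] [-0.035 -0.033 -0.016  0.004  0.015]
0.11 51 [0.55  0.557] [-0.036 -0.029 -0.015  0.005  0.017]
0.12 54 [0.55  0.562] [-0.024 -0.016 -0.004  0.009  0.017]
0.13 32 [0.541 0.569] [-0.051 -0.02  -0.009  0.003  0.041]
0.14 65 [0.538 0.573] [-0.058 -0.051  0.038  0.04   0.044]
0.15 84 [0.538 0.574] [-0.059 -0.057 -0.004  0.04   0.045]
0.16 85 [0.538 0.571] [-0.06  -0.058 -0.047  0.04   0.046]
0.17 46 [0.537 0.566] [-0.054 -0.049  0.04   0.042  0.048]
0.18 75 [0.533 0.563] [-0.077 -0.068 -0.051  0.043  0.063]
0.19 154 [0.532 0.564] [-0.077 -0.074 -0.064  0.031  0.068]
0.2 145 [0.533 0.557] [-0.076 -0.072 -0.039  0.018  0.064]
0.21 154 [0.533 0.557] [-0.075 -0.073 -0.062 -0.024  0.069]
0.22 169 [0.533 0.557] [-0.073 -0.071 -0.029 -0.007  0.016]
0.23 188 [0.533 0.557] [-0.072 -0.07  -0.045 -0.024 -0.003]
```

View pics/s2.png

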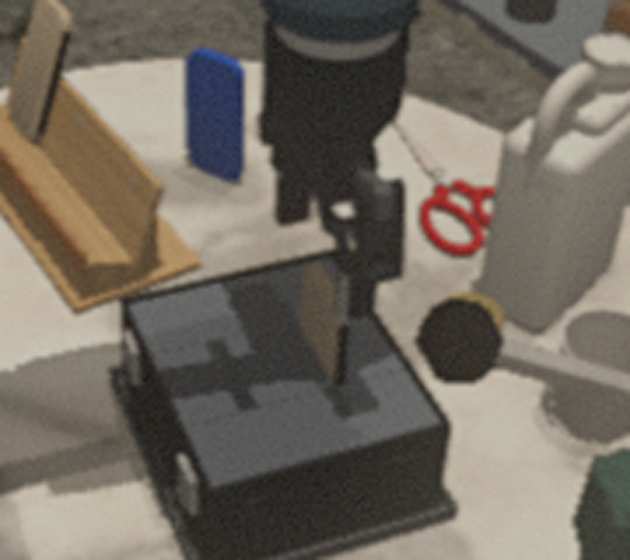

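The picture contradicts the stated tool length: with the TCP read at z 0.113, the open fingertips are at about 0.140 in both the scene and wrist cameras. They are still above the scraper top at 0.131, so I go by the images and come 42 mm lower.

Emit:
{"fn": "servo_tool", "kwargs": {
  "series": "-1 -0.001 -0.005 0.0 0 0 0; -1 -0.001 -0.005 0.01 0 0 0; -1 -0.001 -0.005 0.02 0 0 0; -1 -0.001 -0.005 0.03 0 0 0; -1 -0.001 -0.005 0.038 0 0 0; -1 -0.001 -0.005 0.042 0 0 0; -1 -0.001 -0.005 0.042 0 0 0; -1 -0.001 -0.005 0.042 0 0 0"
}}

```text
time_s: 2.93
eef_pos: [0.556, -0.0082, 0.0693]
eef_rot: [-0.001, 0.083, 0.997, 0.0]
wrist_force: [-0.4, 0.5, 0.3]
opening: 1.003
grasp_force: 0.0
```

```bash
cat > fing.py <<'E'
from h import *
o=ctrl.get_obs();c=grab('wrist');P=cloud(c)
print({k:np.round(o[k],4).tolist() for k in('time_s','eef_pos','wrist_force','opening','grasp_force')})
p=P.reshape(-1,3)-o['eef_pos']; w=o['eef_rot']; t=p@R.from_quat([w[1],w[2],w[3],w[0]]).as_matrix()
g=c['img'].reshape(-1,3).astype(int); beige=(g[:,0]-g[:,2]>25)&(g[:,0]<190)
d=~beige&(g.max(1)<120)&(abs(t[:,0])<.02)&(t[:,2]<.03)
for s in(-1,1):
    q=t[d&(t[:,1]*s>.02)&(t[:,1]*s<.05)&(t[:,2]>-.06)]; print('finger',s,len(q),'inner',np.percentile(abs(q[:,1]),2).round(4),'tip z',np.percentile(q[:,2],[95,99]).round(4))
q=t[(abs(t[:,1])<.02)&(t[:,2]<-.02)&(abs(t[:,0])<.05)]; print('palm',len(q),q[:,2].max() if len(q) else '')
m=beige&(P.reshape(-1,3)[:,2]>.085)&(abs(t[:,0])<.03)&(abs(t[:,1])<.035);q=t[m];print('scraper in tool',m.sum(),q.min(0).round(4),q.max(0).round(4))
E
python3 fing.py
```

```text
{'time_s': 2.9333, 'eef_pos': [0.556, -0.0082, 0.0693], 'wrist_force': [-0.4469, 0.5159, 0.3067], 'opening': 1.0026, 'grasp_force': 0.0}
finger -1 4873 inner 0.0217 tip z [-0.0042  0.0074]
finger 1 5026 inner 0.0218 tip z [-0.0044  0.0063]
palm 11830 -0.020011684298595775
scraper in tool 9278 [-0.0073 -0.0301 -0.0964] [ 0.0179  0.0282 -0.0157]
```

Emit:
{"fn": "servo_tool", "kwargs": {
  "series": "-0.2 0 0 0 0 0 0; 0.2 0 0 0 0 0 0; 1 0 0 0 0 0 0; 1 0 0 0 0 0 0; 1 0 0 0 0 0 0; 1 0 0 0 0 0 0; 1 0 0 0 0 0 0; 1 0 0 0 0 0 0"
}}

```text
time_s: 3.65
eef_pos: [0.5568, -0.0082, 0.0707]
eef_rot: [0.001, 0.083, 0.997, 0.0]
wrist_force: [-2.5, 2.0, 5.2]
opening: 0.633
grasp_force: 63.2
```

```bash
python3 - <<'E'
from h import *
c=grab('wrist');s=grab('scene')
a=cv2.resize(c['img'],(427,320));b=cv2.resize(s['img'][130:290,190:360],(340,320),interpolation=2)
cv2.imwrite('pics/g.png',np.hstack([a,b])[...,::-1])
E
```

```text
(no output)
```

View pics/g.png

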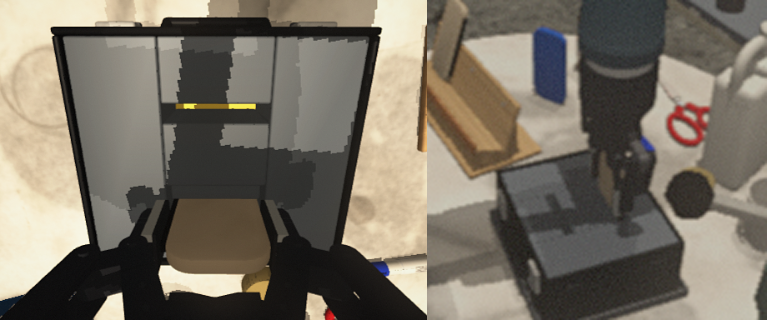

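Emit:
{"fn": "servo_tool", "kwargs": {
  "series": "1 0 0.0015 -0.0005 0 0 0; 1 0 0.0015 -0.001 0 0 0; 1 0 -0.0015 -0.0015 0 0 0; 1 0 -0.0015 -0.002 0 0 0; 1 0 0.0015 -0.0026 0 0 0; 1 0 0.0015 -0.0032 0 0 0; 1 0 -0.0015 -0.0038 0 0 0; 1 0 -0.0015 -0.0044 0 0 0; 1 0 0.0015 -0.005 0 0 0; 1 0 0.0015 -0.0056 0 0 0; 1 0 -0.0015 -0.0062 0 0 0; 1 0 -0.0015 -0.0068 0 0 0"
}}

```text
time_s: 4.75
eef_pos: [0.5561, -0.0091, 0.076]
eef_rot: [0.0, 0.084, 0.996, 0.001]
wrist_force: [5.5, 1.7, -9.3]
opening: 0.633
grasp_force: 65.3
```

```bash
cat > chk.py <<'E'
from h import *
o=ctrl.get_obs();print({k:np.round(o[k],4).tolist() for k in('time_s','eef_pos','wrist_force','opening','grasp_force')})
for n in('top','scene'):
    P=cloud(grab(n)).reshape(-1,3)
    m=(P[:,2]>.06)&(P[:,2]<.1)&(P[:,0]>.455)&(P[:,0]<.53)&(abs(P[:,1])<.075); print(n,'foam z',np.median(P[m,2]).round(4))
P0=cloud(pickle.load(open('c0.pkl','rb'))['scene']).reshape(-1,3);m=(P0[:,2]>.06)&(P0[:,2]<.1)&(P0[:,0]>.455)&(P0[:,0]<.53)&(abs(P0[:,1])<.075); print('start scene',np.median(P0[m,2]).round(4))
c=grab('wrist');P=cloud(c).reshape(-1,3);g=c['img'].reshape(-1,3).astype(int);d=P-o['eef_pos']
m=(g[:,0]-g[:,2]>25)&(abs(d[:,0])<.025)&(abs(d[:,1])<.028)&(d[:,2]>-.02)&(d[:,2]<.09); print('scraper top rel TCP',np.percentile(d[m,2],[50,98]).round(4),'abs',np.percentile(P[m,2],98).round(4))
E
python3 chk.py
```

```text
{'time_s': 4.75, 'eef_pos': [0.5561, -0.0091, 0.076], 'wrist_force': [5.5174, 1.7475, -9.3042], 'opening': 0.6334, 'grasp_force': 65.2917}
top foam z 0.0762
scene foam z 0.0754
start scene 0.0753
scraper top rel TCP [0.0432 0.0602] abs 0.1362
```

Emit:
{"fn": "servo_tool", "kwargs": {
  "series": "1 0 0.0035 -0.0004 0 0 0; 1 0 0.0035 -0.0008 0 0 0; 1 0 -0.0005 -0.0013 0 0 0; 1 0 -0.0005 -0.0018 0 0 0; 1 0 0.0035 -0.0024 0 0 0; 1 0 0.0035 -0.003 0 0 0; 1 0 -0.0005 -0.0036 0 0 0; 1 0 -0.0005 -0.0042 0 0 0; 1 0 0.0035 -0.0048 0 0 0; 1 0 0.0035 -0.0054 0 0 0; 1 0 -0.0005 -0.006 0 0 0; 1 0 -0.0005 -0.0066 0 0 0"
}}

```text
time_s: 5.9
eef_pos: [0.556, -0.0095, 0.083]
eef_rot: [0.0, 0.084, 0.996, 0.001]
wrist_force: [5.4, 1.3, -9.2]
opening: 0.634
grasp_force: 65.8
```

```bash
python3 chk.py
```

```text
{'time_s': 5.9, 'eef_pos': [0.556, -0.0095, 0.083], 'wrist_force': [5.4494, 1.2503, -9.1809], 'opening': 0.6343, 'grasp_force': 65.7746}
top foam z 0.0762
scene foam z 0.0754
start scene 0.0753
scraper top rel TCP [0.0418 0.0601] abs 0.1431
```

Emit:
{"fn": "servo_tool", "kwargs": {
  "series": "1 -0.0005 0.004 -0.0005 0 0 0; 1 -0.001 0.004 -0.001 0 0 0; 1 -0.001 0 -0.0016 0 0 0; 1 -0.001 0 -0.0022 0 0 0; 1 -0.001 0.004 -0.0028 0 0 0; 1 -0.001 0.004 -0.0034 0 0 0; 1 -0.001 0 -0.004 0 0 0; 1 -0.001 0 -0.0046 0 0 0; 1 -0.001 0.004 -0.0053 0 0 0; 1 -0.001 0.004 -0.006 0 0 0; 1 -0.001 0 -0.0067 0 0 0; 1 -0.001 0 -0.0074 0 0 0"
}}

```text
time_s: 7.05
eef_pos: [0.5564, -0.0096, 0.0903]
eef_rot: [-0.001, 0.084, 0.996, 0.001]
wrist_force: [0.8, 2.7, -11.3]
opening: 0.638
grasp_force: 66.1
```

Emit:
{"fn": "servo_tool", "kwargs": {
  "series": "1 -0.0005 0.004 -0.0006 0 0 0; 1 -0.0005 0.004 -0.0012 0 0 0; 1 -0.0005 0 -0.0018 0 0 0; 1 -0.0005 0 -0.0024 0 0 0; 1 -0.0005 0.004 -0.003 0 0 0; 1 -0.0005 0.004 -0.0036 0 0 0; 1 -0.0005 0 -0.0043 0 0 0; 1 -0.0005 0 -0.005 0 0 0; 1 -0.0005 0.004 -0.0057 0 0 0; 1 -0.0005 0.004 -0.0064 0 0 0; 1 -0.0005 0 -0.0071 0 0 0; 1 -0.0005 0 -0.0078 0 0 0"
}}

```text
time_s: 8.05
eef_pos: [0.5565, -0.0094, 0.0979]
eef_rot: [-0.001, 0.084, 0.996, 0.001]
wrist_force: [-2.9, 4.0, -12.8]
opening: 0.641
grasp_force: 66.7
```

```bash
python3 chk.py
```

```text
{'time_s': 8.05, 'eef_pos': [0.5565, -0.0094, 0.0979], 'wrist_force': [-2.9087, 4.017, -12.7552], 'opening': 0.6413, 'grasp_force': 66.7494}
top foam z 0.0766
scene foam z 0.0757
start scene 0.0753
scraper top rel TCP [0.0395 0.0599] abs 0.1578
```

Emit:
{"fn": "servo_tool", "kwargs": {
  "series": "1 0.0005 0.002 0 0 0 0; 1 0.0005 0.004 0 0 0 0; 1 0.0005 0.002 -0.0004 0 0 0; 1 0.0005 0 -0.0008 0 0 0; 1 0.0005 0.002 -0.0012 0 0 0; 1 0.0005 0.004 -0.0016 0 0 0; 1 0.0005 0.002 -0.0021 0 0 0; 1 0.0005 0 -0.0026 0 0 0; 1 0.0005 0.002 -0.0031 0 0 0; 1 0.0005 0.004 -0.0036 0 0 0; 1 0.0005 0.002 -0.0041 0 0 0; 1 0.0005 0 -0.0046 0 0 0"
}}

```text
time_s: 9.2
eef_pos: [0.5567, -0.0091, 0.1028]
eef_rot: [-0.0, 0.084, 0.996, 0.001]
wrist_force: [-3.0, 9.9, -11.1]
opening: 0.632
grasp_force: 67.6
```

```bash
python3 chk.py
```

```text
{'time_s': 9.2, 'eef_pos': [0.5567, -0.0091, 0.1028], 'wrist_force': [-2.9968, 9.9189, -11.0811], 'opening': 0.6324, 'grasp_force': 67.6002}
top foam z 0.0764
scene foam z 0.0754
start scene 0.0753
scraper top rel TCP [0.0396 0.0601] abs 0.1629
```

Emit:
{"fn": "servo_tool", "kwargs": {
  "series": "1 0.0005 0.003 0 0 0 0; 1 0.0007 0.0045 -0.0005 0 0 0; 1 0.0007 0.003 -0.001 0 0 0; 1 0.0007 0.001 -0.0015 0 0 0; 1 0.0007 0.003 -0.002 0 0 0; 1 0.0007 0.0045 -0.0025 0 0 0; 1 0.0007 0.003 -0.003 0 0 0; 1 0.0007 0.001 -0.0035 0 0 0; 1 0.0007 0.003 -0.004 0 0 0; 1 0.0007 0.0045 -0.0045 0 0 0; 1 0.0007 0.003 -0.005 0 0 0; 1 0.0007 0.001 -0.0055 0 0 0"
}}

```text
time_s: 10.35
eef_pos: [0.5568, -0.0083, 0.1087]
eef_rot: [0.0, 0.084, 0.996, 0.001]
wrist_force: [-1.1, 7.9, -9.0]
opening: 0.638
grasp_force: 67.6
```

Emit:
{"fn": "servo_tool", "kwargs": {
  "series": "1 0 0.002 -0.0005 0 0 0; 1 0 0.0035 -0.001 0 0 0; 1 0 0.002 -0.0015 0 0 0; 1 0 0 -0.002 0 0 0; 1 0 0.002 -0.0025 0 0 0; 1 0 0.0035 -0.003 0 0 0; 1 0 0.002 -0.0035 0 0 0; 1 0 0 -0.004 0 0 0; 1 0 0.002 -0.0045 0 0 0; 1 0 0.0035 -0.005 0 0 0; 1 0 0.002 -0.0055 0 0 0; 1 0 0 -0.006 0 0 0"
}}

```text
time_s: 11.35
eef_pos: [0.5568, -0.0083, 0.1147]
eef_rot: [0.0, 0.084, 0.997, 0.001]
wrist_force: [0.4, 7.2, -9.0]
opening: 0.635
grasp_force: 67.6
```

```bash
python3 chk.py
```

```text
{'time_s': 11.35, 'eef_pos': [0.5568, -0.0083, 0.1147], 'wrist_force': [0.4499, 7.2111, -8.974], 'opening': 0.6348, 'grasp_force': 67.6148}
top foam z 0.0765
scene foam z 0.0753
start scene 0.0753
scraper top rel TCP [0.0395 0.0601] abs 0.1748
```

Emit:
{"fn": "servo_tool", "kwargs": {
  "series": "1 0 0.002 -0.0005 0 0 0; 1 0 0.0035 -0.001 0 0 0; 1 0 0.002 -0.0015 0 0 0; 1 0 0 -0.002 0 0 0; 1 0 0.002 -0.0026 0 0 0; 1 0 0.0035 -0.0032 0 0 0; 1 0 0.002 -0.0038 0 0 0; 1 0 0 -0.0044 0 0 0; 1 0 0.002 -0.005 0 0 0; 1 0 0.0035 -0.0056 0 0 0; 1 0 0.002 -0.0062 0 0 0; 1 0 0 -0.0068 0 0 0"
}}

```text
time_s: 12.5
eef_pos: [0.5567, -0.0082, 0.1215]
eef_rot: [0.0, 0.084, 0.997, 0.001]
wrist_force: [0.5, 5.3, -9.9]
opening: 0.639
grasp_force: 67.6
```

Emit:
{"fn": "servo_tool", "kwargs": {
  "series": "1 0 0.002 -0.0006 0 0 0; 1 0 0.0035 -0.0012 0 0 0; 1 0 0.002 -0.0018 0 0 0; 1 0 0 -0.0024 0 0 0; 1 0 0.002 -0.003 0 0 0; 1 0 0.0035 -0.0036 0 0 0; 1 0 0.002 -0.0042 0 0 0; 1 0 0 -0.0048 0 0 0; 1 0 0.002 -0.0054 0 0 0; 1 0 0.0035 -0.006 0 0 0; 1 0 0.002 -0.0066 0 0 0; 1 0 0 -0.0072 0 0 0"
}}

```text
time_s: 13.5
eef_pos: [0.5567, -0.0083, 0.1286]
eef_rot: [0.0, 0.084, 0.997, 0.001]
wrist_force: [1.9, 4.9, -8.8]
opening: 0.632
grasp_force: 67.6
```

Emit:
{"fn": "servo_tool", "kwargs": {
  "series": "1 0 0.002 -0.0006 0 0 0; 1 0 0.0035 -0.0012 0 0 0; 1 0 0.002 -0.0018 0 0 0; 1 0 0 -0.0024 0 0 0; 1 0 0.002 -0.003 0 0 0; 1 0 0.0035 -0.0036 0 0 0; 1 0 0.002 -0.0042 0 0 0; 1 0 0 -0.0048 0 0 0; 1 0 0.002 -0.0055 0 0 0; 1 0 0.002 -0.0065 0 0 0; 1 0 0.002 -0.008 0 0 0; 1 0 0.002 -0.01 0 0 0"
}}

```text
time_s: 14.5
eef_pos: [0.5566, -0.0073, 0.1385]
eef_rot: [-0.0, 0.083, 0.997, 0.0]
wrist_force: [-0.7, 1.2, -0.8]
opening: 0.64
grasp_force: 68.5
```

```bash
python3 chk.py
```

```text
{'time_s': 14.5, 'eef_pos': [0.5566, -0.0073, 0.1385], 'wrist_force': [-0.7495, 1.1822, -0.8231], 'opening': 0.6404, 'grasp_force': 68.5455}
top foam z 0.0765
scene foam z 0.0754
start scene 0.0753
scraper top rel TCP [0.0399 0.0605] abs 0.199
```

Emit:
{"fn": "servo_tool", "kwargs": {
  "series": "1 0 0 -0.015 0 0 0; 1 0 0 -0.035 0 0 0; 1 0 0 -0.06 0 0 0; 1 0 0 -0.085 0 0 0; 1 0 0 -0.1 0 0 0; 1 0 0 -0.1 0 0 0; 1 0 0 -0.1 0 0 0"
}}

```text
time_s: 15.23
eef_pos: [0.5572, -0.0075, 0.2391]
eef_rot: [0.001, 0.083, 0.997, -0.0]
wrist_force: [-0.8, -0.2, -1.4]
opening: 0.638
grasp_force: 68.6
```

```bash
cat > held.py <<'E'
from h import *
o=ctrl.get_obs();print({k:np.round(o[k],4).tolist() for k in('time_s','eef_pos','eef_rot','wrist_force','opening')})
w=o['eef_rot'];Rt=R.from_quat([w[1],w[2],w[3],w[0]]).as_matrix()
for n in('wrist','scene'):
    c=grab(n);P=cloud(c).reshape(-1,3);g=c['img'].reshape(-1,3).astype(int);t=(P-o['eef_pos'])@Rt
    m=(g[:,0]-g[:,2]>15)&(abs(t[:,0])<.03)&(abs(t[:,1])<.035)&(t[:,2]>-.07)&(t[:,2]<.075);q=t[m]
    print(n,m.sum(),'min',np.percentile(q,1,axis=0).round(4),'max',np.percentile(q,99,axis=0).round(4))
    for a in np.arange(-.06,.06,.015):
        s=q[(q[:,2]>a)&(q[:,2]<a+.015)]
        if len(s)>4: print('  z',a.round(3),len(s),'x',np.percentile(s[:,0],[5,50,95]).round(4),'y',np.percentile(s[:,1],[2,98]).round(4))
    # face near robot (max tool x) plane fit
    f=q[(q[:,2]>-.05)&(q[:,2]<.05)]
    for _ in range(5):
        A=np.c_[f[:,1],f[:,2],np.ones(len(f))];s=np.linalg.lstsq(A,f[:,0],rcond=None)[0];r=f[:,0]-A@s;f=f[abs(r)<2*r.std()+1e-4]
    print('  face x=%.4f dx/dy=%.3f dx/dz=%.3f rms %.4f'%(s[2],s[0],s[1],r.std()))
E
python3 held.py
```

```text
{'time_s': 15.2333, 'eef_pos': [0.5572, -0.0075, 0.2391], 'eef_rot': [0.0009, 0.0835, 0.9965, -0.0001], 'wrist_force': [-0.8086, -0.1548, -1.4384], 'opening': 0.6383}
wrist 13442 min [-0.0049 -0.0242 -0.0601] max [0.0106 0.0303 0.0483]
  z -0.06 4772 x [-0.0043  0.0021  0.0032] y [-0.023   0.0267]
  z -0.045 2471 x [0.0018 0.0025 0.0033] y [-0.0232  0.0304]
  z -0.03 1820 x [0.0019 0.0025 0.0033] y [-0.0241  0.0304]
  z -0.015 1343 x [0.0019 0.0025 0.003 ] y [-0.0228  0.0264]
  z 0.0 1061 x [0.0019 0.0024 0.0029] y [-0.0227  0.0265]
  z 0.015 828 x [0.0019 0.0024 0.0028] y [-0.0226  0.0267]
  z 0.03 673 x [0.0019 0.0024 0.0028] y [-0.0225  0.0268]
  z 0.045 251 x [0.002  0.0024 0.0028] y [-0.0192  0.024 ]
  face x=0.0024 dx/dy=-0.001 dx/dz=-0.001 rms 0.0003
scene 572 min [-0.0027 -0.0289 -0.0573] max [0.0125 0.0308 0.053 ]
  z -0.06 49 x [0.0029 0.0039 0.0045] y [-0.0262  0.0231]
  z -0.045 63 x [0.0032 0.004  0.0121] y [-0.0099  0.0295]
  z -0.03 74 x [0.0033 0.0042 0.0122] y [-0.0334  0.0345]
  z -0.015 71 x [0.0021 0.0039 0.0047] y [-0.0306  0.0276]
  z 0.0 91 x [0.0024 0.004  0.0049] y [-0.0275  0.0255]
  z 0.015 88 x [0.0018 0.0042 0.005 ] y [-0.027   0.0242]
  z 0.03 88 x [0.0012 0.0042 0.0049] y [-0.0272  0.0253]
  z 0.045 44 x [0.0005 0.0042 0.0048] y [-0.0233  0.0217]
  face x=0.0041 dx/dy=0.005 dx/dz=0.005 rms 0.0005
```

Emit:
{"fn": "servo_tool", "kwargs": {
  "series": "1 0.007 0.03 0 0 0 -1.5; 1 0.015 0.066 0 0 0 -3; 1 0.024 0.106 0 0 0 -5; 1 0.033 0.146 0 0 0 -7; 1 0.041 0.184 0 0 0 -8.5; 1 0.047 0.211 0 0 0 -9.5; 1 0.051 0.226 0 0 0 -10; 1 0.052 0.233 0 0 0 -10.3; 1 0.052 0.233 0 0 0 -10.3; 1 0.052 0.233 0 0 0 -10.3"
}}

```text
time_s: 16.17
eef_pos: [0.5438, 0.2304, 0.2373]
eef_rot: [-0.001, -0.006, 1.0, -0.0]
wrist_force: [1.1, 0.0, -1.5]
opening: 0.64
grasp_force: 68.6
```

Emit:
{"fn": "servo_tool", "kwargs": {
  "series": "1 0 0 0 0 3 0; 1 0 0 0 0 7 0; 1 0 0 0 0 11 0; 1 0 0 0 0 15 0; 1 0 0 0 0 18 0; 1 0 0 0 0 20 0; 1 0 0 0 0 20 0; 1 0 0 0 0 20 0"
}}

```text
time_s: 16.83
eef_pos: [0.5447, 0.2294, 0.2376]
eef_rot: [-0.174, -0.005, 0.985, -0.001]
wrist_force: [0.5, -0.5, 0.0]
opening: 0.633
grasp_force: 68.6
```

```bash
cat > rel.py <<'E'
from h import *
o=ctrl.get_obs();w=o['eef_rot'];Rt=R.from_quat([w[1],w[2],w[3],w[0]]).as_matrix()
th=np.radians(20);ya=np.radians(.7)
B=R.from_euler('z',ya).as_matrix()@np.array([[np.cos(th),0,np.sin(th)],[0,1,0],[-np.sin(th),0,np.cos(th)]])
O=np.array([.5158,.291,.032])
tcp=B.T@(o['eef_pos']-O); print('t',o['time_s'],'TCP bed',tcp.round(4),'F bed',(B.T@o['wrist_force']).round(1),'open',o['opening'].round(3))
M=B.T@Rt;print('tool axes in bed',M.round(3).tolist()); print('mid bed',(tcp+M@[-.0013,0,-.0028]).round(4))
E
python3 rel.py; python3 held.py
```

```text
{'time_s': 16.8333, 'eef_pos': [0.5447, 0.2294, 0.2376], 'eef_rot': [-0.1739, -0.005, 0.9848, -0.0011], 'wrist_force': [0.4962, -0.4937, 0.0097], 'opening': 0.6329}
wrist 13833 min [-0.0051 -0.0294 -0.0602] max [0.0107 0.0323 0.0479]
  z -0.06 4811 x [-0.0045  0.0019  0.0032] y [-0.0238  0.0301]
  z -0.045 2697 x [0.0016 0.0022 0.0105] y [-0.0296  0.0326]
  z -0.03 1921 x [0.0015 0.0022 0.0103] y [-0.0244  0.0323]
  z -0.015 1350 x [0.0016 0.0021 0.0027] y [-0.0229  0.0264]
  z 0.0 1044 x [0.0015 0.0021 0.0026] y [-0.0228  0.0266]
  z 0.015 843 x [0.0016 0.0021 0.0026] y [-0.0227  0.0266]
  z 0.03 667 x [0.0016 0.0021 0.0025] y [-0.0221  0.0265]
  z 0.045 247 x [0.0016 0.0021 0.0025] y [-0.0195  0.024 ]
  face x=0.0021 dx/dy=-0.001 dx/dz=-0.001 rms 0.0003
scene 578 min [-0.0019 -0.0275 -0.0599] max [0.0121 0.0283 0.0517]
  z -0.06 70 x [0.0011 0.0035 0.0083] y [-0.029   0.0276]
  z -0.045 68 x [0.0022 0.0037 0.0091] y [-0.0272  0.0287]
  z -0.03 72 x [0.0025 0.0037 0.0114] y [-0.0271  0.0285]
  z -0.015 83 x [0.0019 0.0034 0.0047] y [-0.0258  0.0263]
  z 0.0 84 x [0.0017 0.0035 0.005 ] y [-0.025   0.0262]
  z 0.015 76 x [0.0022 0.0036 0.0051] y [-0.0235  0.0247]
  z 0.03 82 x [0.0013 0.0036 0.0046] y [-0.0261  0.0245]
  z 0.045 38 x [-0.0011  0.0032  0.0045] y [-0.0212  0.0211]
  face x=0.0035 dx/dy=0.007 dx/dz=0.001 rms 0.0007Traceback (most recent call last):
  File "rel.py", line 6, in <module>
    tcp=B.T@(o['eef_pos']-O); print('t',o['time_s'],'TCP bed',tcp.round(4),'F bed',(B.T@o['wrist_force']).round(1),'open',o['opening'].round(3))
                                                                                                                          ^^^^^^^^^^^^^^^^^^
AttributeError: 'float' object has no attribute 'round'
```

```bash
sed -i "s/o\['opening'\].round(3)/o['opening']/" rel.py && python3 rel.py
```

```text
t 16.9333 TCP bed [-0.0446 -0.0611  0.2036] F bed [ 1.   0.1 -0.6] open 0.6324874881618463
tool axes in bed [[-1.0, 0.001, 0.001], [0.001, 1.0, 0.0], [-0.001, 0.0, -1.0]]
mid bed [-0.0433 -0.0611  0.2064]
```

Emit:
{"fn": "servo_tool", "kwargs": {
  "series": "1 -0.007 0 0.015 0 0 0; 1 -0.015 0 0.04 0 0 0; 1 -0.023 0 0.065 0 0 0; 1 -0.029 0 0.09 0 0 0; 1 -0.029 0 0.11 0 0 0; 1 -0.029 0 0.123 0 0 0; 1 -0.029 0 0.129 0 0 0; 1 -0.029 0 0.129 0 0 0; 1 -0.029 0 0.129 0 0 0"
}}

```text
time_s: 17.68
eef_pos: [0.528, 0.2309, 0.1086]
eef_rot: [-0.173, -0.006, 0.985, -0.001]
wrist_force: [-0.6, -0.8, -0.7]
opening: 0.636
grasp_force: 68.6
```

```bash
python3 rel.py; python3 - <<'E'
from h import *
c=grab('wrist');s=grab('scene')
a=cv2.resize(c['img'],(427,320));b=cv2.resize(s['img'][110:240,150:280],(320,320),interpolation=2)
cv2.imwrite('pics/p.png',np.hstack([a,b])[...,::-1])
E
```

```text
t 17.6833 TCP bed [-0.0154 -0.0602  0.0759] F bed [-0.3 -0.8 -0.9] open 0.6364611018977743
tool axes in bed [[-1.0, -0.001, 0.002], [-0.001, 1.0, 0.0], [-0.002, 0.0, -1.0]]
mid bed [-0.0141 -0.0602  0.0787]
```

View pics/p.png

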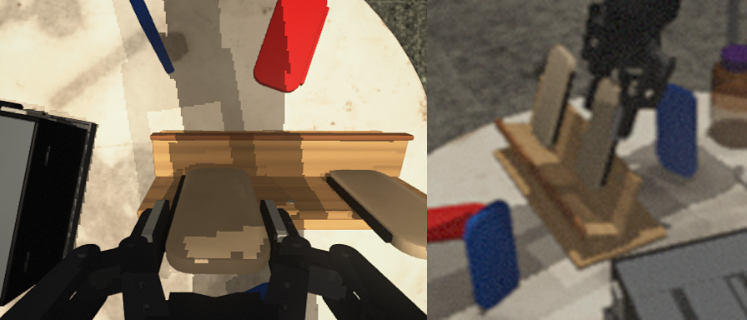

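Emit:
{"fn": "servo_tool", "kwargs": {
  "series": "1 0 0 0.004 0 0 0; 1 0 0 0.009 0 0 0; 1 0 0 0.013 0 0 0; 1 0 0 0.016 0 0 0; 1 -0.003 0 0.016 0 0 0; 1 -0.006 0 0.016 0 0 0; 1 -0.008 0 0.016 0 0 0; 1 -0.009 0 0.016 0 0 0; 1 -0.009 0 0.016 0 0 0; 1 -0.009 0 0.016 0 0 0"
}}

```text
time_s: 18.62
eef_pos: [0.5305, 0.2308, 0.0893]
eef_rot: [-0.174, -0.006, 0.985, -0.001]
wrist_force: [-0.0, -0.1, -0.0]
opening: 0.637
grasp_force: 68.6
```

```bash
python3 rel.py
```

```text
t 18.6167 TCP bed [-0.0065 -0.0604  0.0586] F bed [-0.  -0.1 -0. ] open 0.6368509139158308
tool axes in bed [[-1.0, -0.0, 0.0], [-0.0, 1.0, -0.0], [-0.0, -0.0, -1.0]]
mid bed [-0.0052 -0.0604  0.0614]
```

Emit:
{"fn": "servo_tool", "kwargs": {
  "series": "1 -0.0003 0 0.0005 0 0 0; 1 -0.0005 0 0.001 0 0 0; 1 -0.0005 0 0.0015 0 0 0; 1 -0.0005 0 0.002 0 0 0; 1 -0.0005 0 0.0025 0 0 0; 1 -0.0005 0 0.003 0 0 0; 1 -0.0005 0 0.003 0 0 0"
}}

```text
time_s: 19.2
eef_pos: [0.5296, 0.2308, 0.0862]
eef_rot: [-0.174, -0.006, 0.985, -0.001]
wrist_force: [0.3, -0.8, -0.5]
opening: 0.636
grasp_force: 68.6
```

Emit:
{"fn": "servo_tool", "kwargs": {
  "series": "1 0 0 0.0005 0 0 0; 1 0 0 0.001 0 0 0; 1 0 0 0.001 0 0 0; 1 0 0 0.001 0 0 0"
}}

```text
time_s: 19.53
eef_pos: [0.5298, 0.2308, 0.0858]
eef_rot: [-0.173, -0.006, 0.985, -0.001]
wrist_force: [0.4, 0.1, 2.7]
opening: 0.637
grasp_force: 69.1
```

```bash
python3 rel.py
```

```text
t 19.5333 TCP bed [-0.006  -0.0603  0.0551] F bed [-0.5  0.1  2.6] open 0.6370656915851688
tool axes in bed [[-1.0, -0.0, 0.001], [-0.0, 1.0, -0.0], [-0.001, -0.0, -1.0]]
mid bed [-0.0047 -0.0603  0.0579]
```

Emit:
{"fn": "servo_tool", "kwargs": {
  "series": "1 -0.0005 0 0 0 0 0; 1 -0.001 0 0 0 0 0; 1 -0.001 0 0 0 0 0; 1 -0.001 0 0 0 0 0"
}}

```text
time_s: 19.87
eef_pos: [0.5304, 0.2309, 0.0856]
eef_rot: [-0.174, -0.006, 0.985, -0.001]
wrist_force: [-0.2, 0.4, 6.1]
opening: 0.634
grasp_force: 69.3
```

```bash
python3 rel.py
```

```text
t 19.8667 TCP bed [-0.0053 -0.0603  0.0551] F bed [-2.3  0.4  5.7] open 0.6343711114900196
tool axes in bed [[-1.0, -0.0, -0.0], [-0.0, 1.0, -0.0], [0.0, -0.0, -1.0]]
mid bed [-0.004  -0.0603  0.0579]
```

Emit:
{"fn": "servo_tool", "kwargs": {
  "series": "-0.3 0 0 0 0 0 0; -0.4 0 0 0 0 0 0; -0.5 0 0 0 0 0 0; -0.6 0 0 0 0 0 0; -0.8 0 0 0 0 0 0; -1 0 0 0 0 0 0; -1 0 0 0 0 0 0; -1 0 0 0 0 0 0"
}}

```text
time_s: 20.53
eef_pos: [0.5304, 0.2308, 0.085]
eef_rot: [-0.174, -0.006, 0.985, -0.001]
wrist_force: [-0.3, 1.2, 0.2]
opening: 1.002
grasp_force: 0.0
```

```bash
python3 rel.py; cat > fin.py <<'E'
from h import *
import sys
s=grab('scene');c=grab('top');w=grab('wrist')
a=cv2.resize(w['img'],(427,320));b=cv2.resize(s['img'][110:240,150:280],(320,320),interpolation=2)
cv2.imwrite('pics/'+sys.argv[1],np.hstack([a,b])[...,::-1])
exec(open('rel.py').read().split("tcp=")[0].split('import *')[1])
for n,k in(('scene',s),('top',c),('wrist',w)):
    p=(cloud(k).reshape(-1,3)-O)@B; g=k['img'].reshape(-1,3).astype(int)
    for lo,hi,l in((-.1,-.02,'new'),(.03,.11,'old')):
        m=(p[:,1]>lo)&(p[:,1]<hi)&(p[:,2]>.01)&(p[:,2]<.125)&(p[:,0]>-.03)&(p[:,0]<.012)&(g[:,0]-g[:,2]>15)&((p[:,0]<-.006)|(p[:,2]>.075)); q=p[m]
        if len(q)<20: continue
        f=q[(q[:,0]<-.004)&(q[:,2]<.105)]
        for _ in range(4):
            A=np.c_[f[:,1]-(lo+hi)/2,f[:,2]-.0575,np.ones(len(f))];e=np.linalg.lstsq(A,f[:,0],rcond=None)[0];r=f[:,0]-A@e;f=f[abs(r)<2*r.std()+1e-4]
        print(n,l,len(q),'y',np.percentile(q[:,1],[1,99]).round(4),'zmax',np.percentile(q[:,2],99.5).round(4),'face x',e.round(4))
E
python3 fin.py r.png
```

```text
t 20.5333 TCP bed [-0.0051 -0.0604  0.0545] F bed [-0.3  1.2  0.1] open 1.0015546602982017
tool axes in bed [[-1.0, -0.0, 0.0], [-0.0, 1.0, -0.0], [-0.0, -0.0, -1.0]]
mid bed [-0.0038 -0.0604  0.0573]
scene new 495 y [-0.0861 -0.0331] zmax 0.1151 face x [-0.0065  0.0057 -0.0089]
scene old 399 y [0.0405 0.0945] zmax 0.1152 face x [-0.0123  0.0046 -0.0089]
top old 372 y [0.0426 0.095 ] zmax 0.1188 face x [-0.0055  0.0008 -0.009 ]Traceback (most recent call last):
  File "fin.py", line 8, in <module>
    p=(cloud(k).reshape(-1,3)-O)@B; g=k['img'].reshape(-1,3).astype(int)
       ~~~~~^^^
  File "h.py", line 12, in cloud
    v,u=np.mgrid[0:384,0:512]; z=c['z_map']
                                 ~^^^^^^^^^
IndexError: only integers, slices (`:`), ellipsis (`...`), numpy.newaxis (`None`) and integer or boolean arrays are valid indices
```

View pics/r.png

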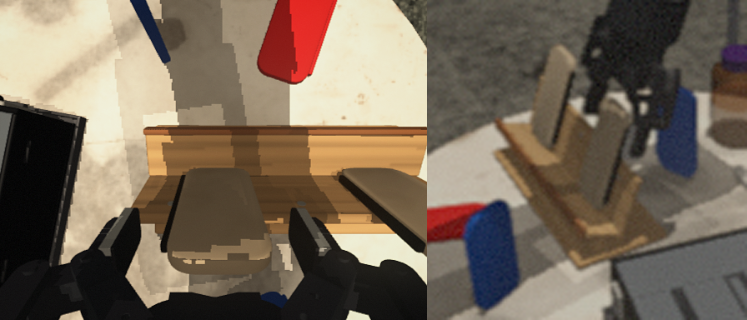

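The scraper stands flat on the backstop: face at x = -9 mm, top at z = 115 mm, the same as the old one. It is let go with the open fingers either side of it, so I retreat straight up its length.

Emit:
{"fn": "servo_tool", "kwargs": {
  "series": "-1 0 0 -0.01 0 0 0; -1 0 0 -0.03 0 0 0; -1 0 0 -0.055 0 0 0; -1 0 0 -0.085 0 0 0; -1 0 0 -0.115 0 0 0; -1 0 0 -0.14 0 0 0; -1 0 0 -0.15 0 0 0; -1 0 0 -0.15 0 0 0; -1 0 0 -0.15 0 0 0; -1 0 0 -0.15 0 0 0"
}}

```text
time_s: 21.52
eef_pos: [0.5804, 0.2313, 0.2239]
eef_rot: [-0.175, -0.006, 0.984, -0.001]
wrist_force: [0.1, -0.0, -0.7]
opening: 1.001
grasp_force: 0.0
```

```bash
sed -i "s/w=o\['eef_rot'\];Rt=R.from_quat(\[w\[1\],w\[2\],w\[3\],w\[0\]\])/e=o['eef_rot'];Rt=R.from_quat([e[1],e[2],e[3],e[0]])/" rel.py && python3 rel.py && python3 fin.py f.png && python3 chk.py | head -4
```

```text
t 21.5167 TCP bed [-0.0057 -0.0605  0.2022] F bed [ 0.3 -0.1 -0.6] open 1.00050307361336
tool axes in bed [[-1.0, -0.0, -0.003], [-0.0, 1.0, -0.001], [0.003, -0.001, -1.0]]
mid bed [-0.0043 -0.0605  0.205 ]
scene new 500 y [-0.0868 -0.0329] zmax 0.115 face x [-0.0012  0.005  -0.0089]
scene old 393 y [0.0403 0.0944] zmax 0.1145 face x [-0.0169  0.0057 -0.009 ]
top old 330 y [0.0464 0.0949] zmax 0.1183 face x [ 0.0129 -0.0001 -0.009 ]
wrist new 2094 y [-0.0829 -0.0328] zmax 0.1158 face x [-0.0001  0.0015 -0.0073]
wrist old 2199 y [0.0407 0.0934] zmax 0.1158 face x [-0.0012  0.0002 -0.0073]
{'time_s': 21.6667, 'eef_pos': [0.5805, 0.2314, 0.2241], 'wrist_force': [0.8, 0.1627, -0.0568], 'opening': 1.0022, 'grasp_force': 0.0}
top foam z 0.0763
scene foam z 0.0753
start scene 0.0753
```

Both scrapers stand alike, with centres at y ≈ -60 mm and +67 mm, faces parallel to the backstop, the case seated and the gripper clear.

```bash
python3 -c "
from bench import ctrl
print(ctrl.hand_in())"
```

```text
the job is handed in; nothing more can be done
None
```

The beige scraper is out of the case and standing in the free half of the rack, leaning flat on the backstop with the other scraper and the case where they were; I've let go and handed the job in at about 22 s, but no verdict came back.

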